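# Dip the frying-oil caddy and hold the rod level to read it

## Robot

A 7-joint arm with a two-finger parallel gripper is mounted at the origin on the work surface. World frame = base frame: x ahead of the robot, y to its left, z up, the work surface at z = 0. Lengths are in m, angles in rad, forces in N, time in s.
With the tool pointing down it reaches from about 0.4 to 0.875 m from the base axis. Payload 19.3 kg.
Tool frame: the origin (TCP) lies between the finger pads; the fingertips stand bot.tcp_to_tips ahead of it and the grasp point (between the pads) lies 3 mm ahead of it (bot.tcp_to_tips is the distance from the TCP to the fingertips, in m); x points along the fingers, y is the direction in which the jaws open and shut, and the axes are right-handed (so a half turn about x gives the same grasp; the last joint's range is limited). The gripper opens to 85 mm and grips with 20 to 120 N. Pads are 22 mm wide; open, the fingers measure 114 mm over their backs; the gripper's body (76 mm by 85 mm) begins 54 mm behind the grasp point. The pads swing forward as they close: fully open they stand 13 mm farther back than shut.
Start: joints at [1.046, 0.521, -0.036, 1.599, 0.021, 1.021, -0.113], TCP at [0.275, -0.561, 0.253] pointing down, gripper open.
Joint ranges: [-2.91, 2.91], [-0.3, 2.13], [-1.5, 1.42], [0.17, 2.43], [-1.26, 4.41], [0.16, 1.93], [-2.52, 2.52]. Speed limits (rad/s): [1.89, 1.89, 2.39, 2.39, 3.01, 3.01, 3.01].

## Interface

Orientations are given as [roll, pitch, yaw] about the fixed x, y, z axes, in that order (R = Rz(yaw) Ry(pitch) Rx(roll)).
In Python, from workcell import bot, eyes gives the robot as it stands. The module is installed in compiled form; this text tells all that it offers.
- The arm moves only by the tool step_arm, never from a script. Its argument "targets" is a list that holds one entry, the list of rows, each a list of 7 numbers: the shift along the tool's x, y, z in cm, then the turn, a rotation vector about the tool's x, y, z in rad, then the opening, from 0 (shut) to 1 (fully open). A call has 1 to 10 rows; each row is the pose to reach, as a shift and turn from the pose measured when the call began, along the tool's axes at that moment; what a row does not reach only later rows make up. A row lasts 1/10 s, in which the tool goes at most 50 mm and 8.59 degrees, less where a joint would pass 70% of its speed; a pose out of reach is approached as far as the arm can. A call with a gripper value outside its range is refused whole. The fingers move at their own pace and stop on an object; "grip_force" is the grip in N (left out, the last holds). Time passes only in rows, so rows that repeat a pose let the fingers close. It gives the time, the measured TCP pose, the force and the opening at its end, in the units of the state.
- bot.observe(): the state, without advancing time (a new reading comes with each control period).
- eyes.grab_frame(name): name is "scene" or "top" or "wrist"; returns the picture (400x640x3 uint8, red, green, blue); there is no depth.
- eyes.get_calibration(name): a dict with "fx", "fy", "cx", "cy" (pixels), "camera_from_world" (4x4, takes a point from world to camera coordinates); the wrist camera has in their place "hand_eye" (4x4, takes a point from camera to tool coordinates, whose origin is the TCP and whose axes are the tool frame's). Camera axes: x right, y down, z forward; pixel columns grow to the right and rows downward; lengths in m; the calibration is good to about 2 mm. A picture is of the moment at which its call begins: read the wrist's pose just before it. get_calibration takes no time and is no camera call.
- bot.job_done(): hands the job in, once; it reports no verdict.
The state is a dict: "clock": time; "qpos": joint angles; "qd": joint speeds; "joint_efforts": joint torques, N m; "position": TCP position; "tool_rot": TCP orientation; "force": force on the tool from outside, world axes, zero at the start; "moment": the same for the moment, N m; "grip_width": finger opening in m.
Only numpy, scipy, OpenCV 4.12 (cv2) and the standard library are available. Lean on these libraries where they do the work, as an engineer would, in place of code of your own. Each camera call takes 0.05 s, during which the arm holds its last target.

## Task

Check the level in the frying-oil caddy with the dip rod that belongs to it, the longest of the three lying on the cutting board. Take that rod by its black grip, push it down the caddy's slanted dip neck until its collar stops on the rim of the neck, then draw it right out and hold it up level, well clear of the caddy and at least 20 cm above the bench top, so that the tip can be read; finish like that, still holding the rod up by its grip and keeping it still. Leave the two shorter rods and everything else on the bench where they are.

Things in the scene. Friction and masses are not known exactly. Their poses are not given: they have to be found in the camera images.
- rod_long: the caddy's dip rod, longest of three: black grip 25 x 25 mm, 84 mm long; round steel collar 25 mm across, 6 mm thick; steel rod 8 mm across, 160 mm long, black ring marks. Origin: on the axis in the collar's stop face; x along the rod to the tip: grip -90 to -6 mm, collar -6 to 0, rod 0 to 160. Lies level, axis 12.5 mm above the board's top, z up. About 0.1 kg, balances near the collar
- rod_long_tip (a point): the tip of the long rod: on its axis, 160 mm from the collar's stop face; same axes as rod_long
- rod_medium: a dip rod for another vessel, like the long one but with 110 mm of steel rod beyond the collar; same origin and axes; leave it alone
- rod_short: a dip rod for another vessel, like the long one but with 70 mm of steel rod beyond the collar; same origin and axes; leave it alone
- caddy: the frying-oil caddy: low closed stainless tank, fixed, 320 mm long (x), 220 wide (y), 150 high; 45-degree shoulder along its front upper edge (-x end) carries the dip neck; black screw cap and carrying handle on top (highest 190 mm), side handles reach 145 mm either side of its middle, brass tap at the rear. Origin: centre of its underside on the bench, z up; the neck points to -x and up
- neck: the dip neck: steel guide tube fixed to the caddy, 23 mm outside, 16 mm bore, 60 mm long, open into the hollow tank, where the long rod touches nothing. Origin: centre of the mouth in the plane of its rim, 162 mm above the bench. x: along the tube INTO it, 45 degrees below level; y level. With the collar stopped on the rim, the long rod's origin lies here and its x axis agrees within the play
- board: white plastic cutting board 340 x 340 x 12 mm, fixed flat on the bench; the three rods lie on it about 100 mm apart, side by side, tips roughly towards its +y edge, with a lime half and a ramekin among them. Origin: centre of its underside
- lime: bystander: half a lime, cut face down on the board, 48 mm across, 24 mm high; origin at the centre of its underside
- ramekin: bystander: small white dish on the board, 52 mm across, 28 mm high; origin at the centre of its underside
- roll_mould: bystander: lime-green ribbed roll mould 100 x 200 x 30 mm, on the bench beyond the board; origin at the centre of its underside
- sauce_bottle: bystander: orange-brown squeeze bottle, 60 mm in diameter, 190 mm high, standing at the far side of the bench; origin at the centre of its underside
- shaker: bystander: clear shaker with a white cap, 56 mm in diameter, 102 mm high, standing at the far side of the bench; origin at the centre of its underside
- brush: bystander: pastry brush with a wooden handle, lying on the bench to the robot's right, beyond the board's edge
- spoon: bystander: spoon lying on the bench to the robot's right

How it is judged:
By the outcome, as a careful person would: the job done as asked, in the order asked, and still so for the second after the job is handed in, while the arm keeps its last pose, push and grip.
It also fails if it takes over 51 s, if anything falls off the work surface, if the arm or the gripper's body presses on something with over 40 N, if the wrist force passes 120 N, or if a joint passes its speed limit or range.

## Working session

There is one attempt and no reset: what is moved stays moved. The work goes in short steps, Python scripts to look and compute and a tool call to move; the robot and the scene stay as the last step left them, time stands still between calls to the robot, and variables do not carry over. Pictures are saved under pics/ and viewed, and the job is handed in when it is done.

Besides the shell and the picture viewer there is one more tool, called after ">>>" as name([rows], argument=value, ...), one row to a line, values as JSON. step_arm: Moves the arm, as the interface text tells. Its arguments: {"type":"object","properties":{"targets":{"type":"array","items":{"type":"array","items":{"type":"array","items":{"type":"number"}}}},"grip_force":{"type":"number"}},"required":["targets"]}

```bash
mkdir -p pics; ls
python3 - <<'E'
from workcell import bot, eyes
import cv2, numpy as np
print(bot.observe(), bot.tcp_to_tips)
for n in ("scene","top","wrist"):
    im=eyes.grab_frame(n); cv2.imwrite(f"pics/{n}0.png",im[:,:,::-1])
    print(n,eyes.get_calibration(n))
E
```

```text
pics
{'clock': 0.0, 'qpos': array([ 1.04580604,  0.52202916, -0.03634081,  1.60002052,  0.02120212,
        1.0210905 , -0.11282091]), 'qd': array([ 0.00067654, -0.00076568, -0.00036968, -0.00099621, -0.00030081,
       -0.00029669, -0.00019723]), 'joint_efforts': array([-1.18580650e-03, -9.27086091e+01,  1.97972618e+00, -3.69924116e+01,
        1.79553987e-02,  8.21355439e-03,  1.04589310e-04]), 'position': array([ 0.27437955, -0.56119537,  0.25271164]), 'tool_rot': array([-1.50327965,  1.56963387,  2.09308536]), 'force': array([-0.24419599, -0.84804954,  0.19993749]), 'moment': array([0.01391586, 0.07017559, 0.01465507]), 'grip_width': 0.08528992337920309} 0.022
scene {'fx': 393.83584948436015, 'fy': 393.83584948436015, 'cx': 323.66351547804754, 'cy': 192.1476359943174, 'camera_from_world': array([[ 0.48087035,  0.87664675,  0.01594335, -0.18719688],
       [ 0.65769943, -0.34862613, -0.66775091, -0.33284478],
       [-0.5798234 ,  0.33158755, -0.74421403,  1.60826668],
       [ 0.        ,  0.        ,  0.        ,  1.        ]])}
top {'fx': 469.54210537513217, 'fy': 469.54210537513217, 'cx': 317.6148968287857, 'cy': 192.69961827857972, 'camera_from_world': array([[ 0.02828266, -0.99940019,  0.0199838 , -0.1279422 ],
       [-0.98836032, -0.03094861, -0.14894988,  0.58400598],
       [ 0.14947901, -0.0155385 , -0.9886428 ,  1.25667977],
       [ 0.        ,  0.        ,  0.        ,  1.        ]])}
wrist {'fx': 313.2217110272694, 'fy': 313.2217110272694, 'cx': 317.29949075295616, 'cy': 200.62696543016335, 'hand_eye': array([[-2.44890468e-04, -3.03348004e-01,  9.52879808e-01,
        -1.20667341e-01],
       [ 9.99999825e-01, -5.87972504e-04,  6.98200751e-05,
        -1.12205207e-04],
       [ 5.39087347e-04,  9.52879658e-01,  3.03348095e-01,
        -7.75954260e-02],
       [ 0.00000000e+00,  0.00000000e+00,  0.00000000e+00,
         1.00000000e+00]])}
```

View pics/scene0.png

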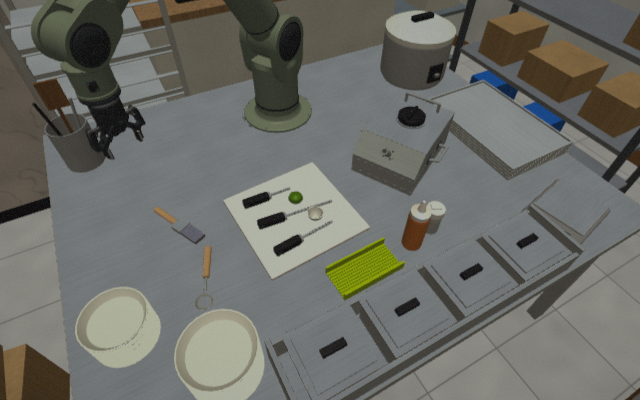

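View pics/top0.png

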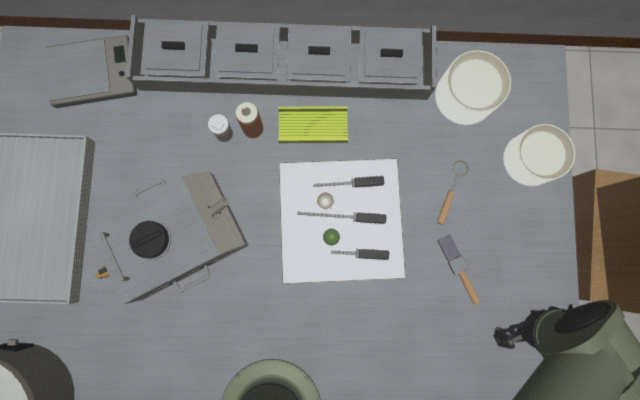

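View pics/wrist0.png

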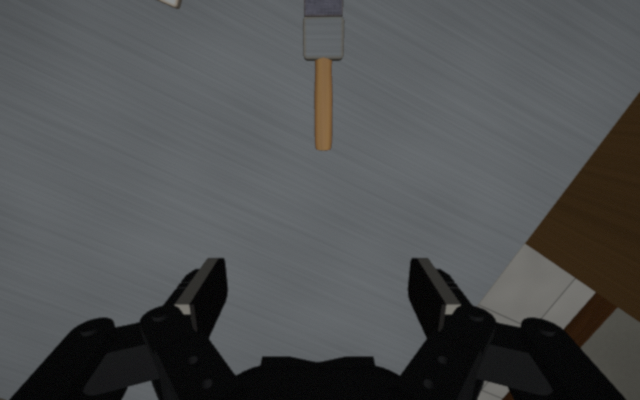

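The top view shows the long rod in the middle, with its tip near (298,213) and its grip end near (386,218). The caddy is on the left with the neck near (218,208). I'll enlarge both.

Run:
```python
import cv2, numpy as np
t=cv2.imread("pics/top0.png"); s=cv2.imread("pics/scene0.png")
c=lambda im,x0,y0,x1,y1,k:cv2.resize(im[y0:y1,x0:x1],None,fx=k,fy=k,interpolation=cv2.INTER_CUBIC)
cv2.imwrite("pics/t_caddy.png",c(t,90,165,250,305,5)[:, :])
cv2.imwrite("pics/t_board.png",c(t,280,160,410,260,6))
cv2.imwrite("pics/s_caddy.png",c(s,345,85,465,195,5))
cv2.imwrite("pics/s_board.png",c(s,220,160,370,275,5))
```

```text
(no output)
```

View pics/t_caddy.png

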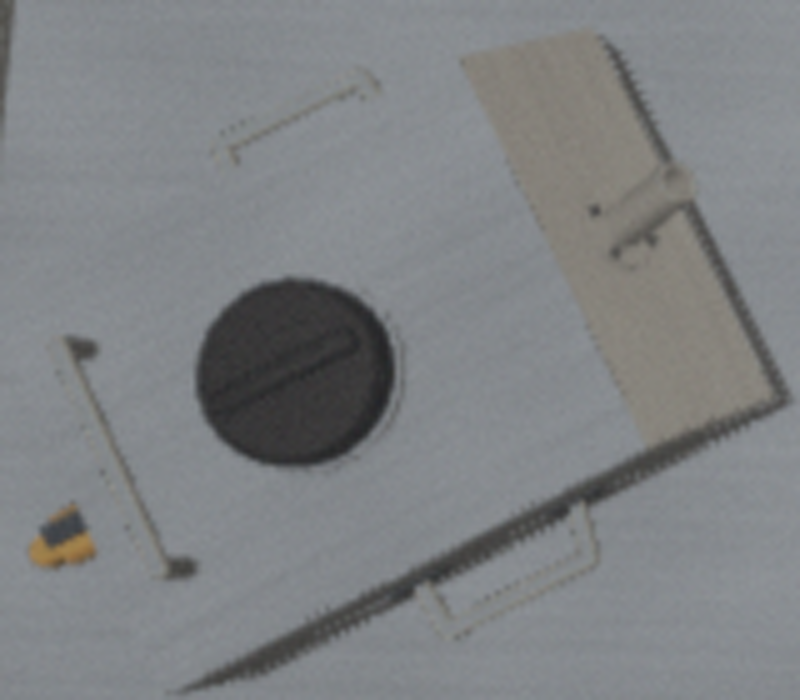

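View pics/t_board.png

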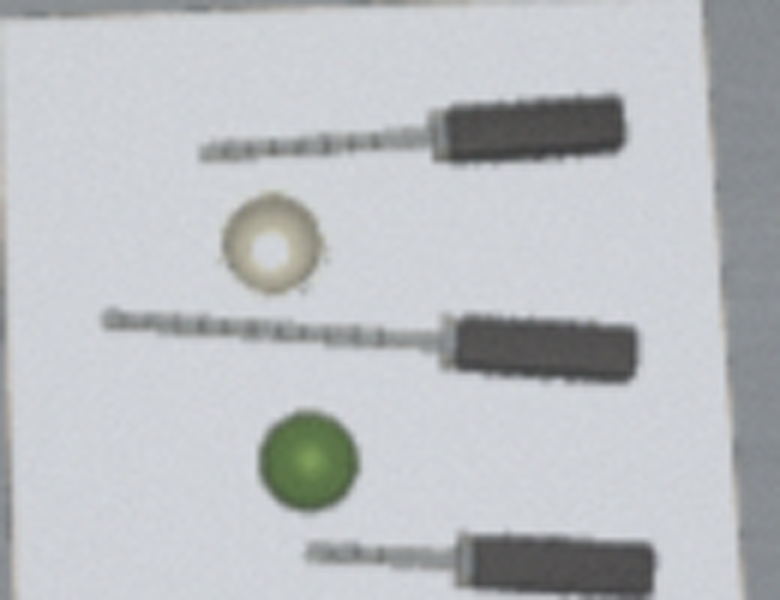

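View pics/s_caddy.png

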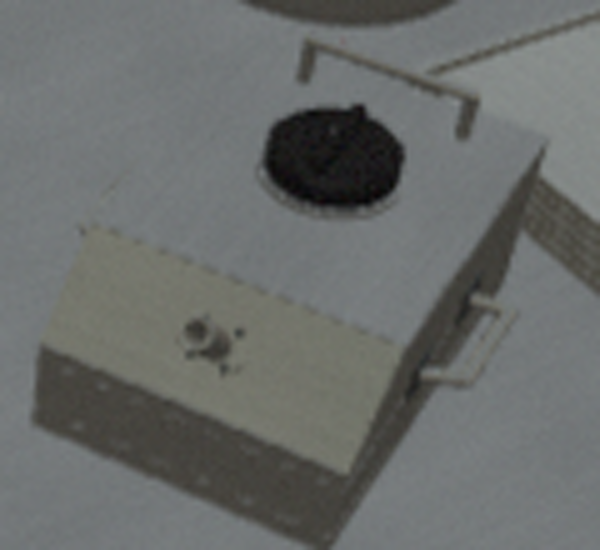

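View pics/s_board.png

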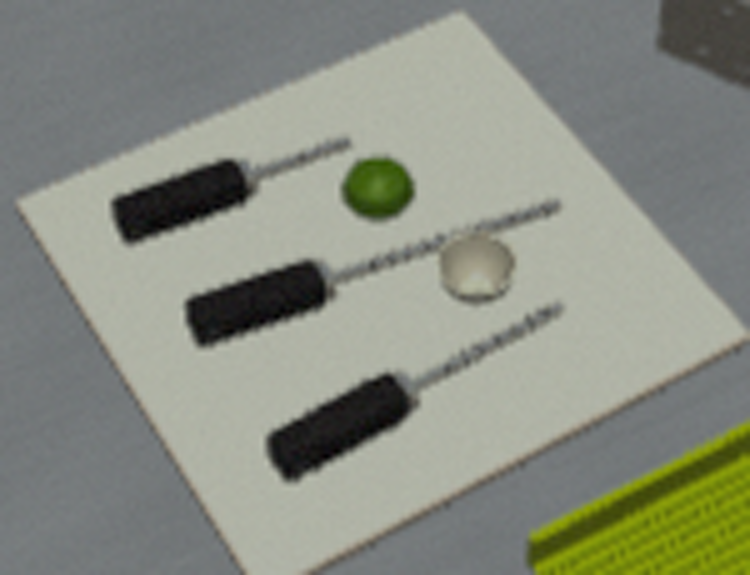

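```bash
cat > h.py <<'E'
import numpy as np, cv2
from workcell import bot, eyes
from scipy.spatial.transform import Rotation as R
K={n:eyes.get_calibration(n) for n in ("scene","top","wrist")}
def tool(st=None):
    st=st or bot.observe(); T=np.eye(4); T[:3,:3]=R.from_euler('xyz',st["tool_rot"]).as_matrix(); T[:3,3]=st["position"]; return T
def ray(n,uv,T=None):
    k=K[n]; d=np.array([(uv[0]-k["cx"])/k["fx"],(uv[1]-k["cy"])/k["fy"],1.])
    M=np.linalg.inv(k["camera_from_world"]) if n!="wrist" else T@k["hand_eye"]
    return M[:3,3],M[:3,:3]@d
def plane(n,uv,z,T=None):
    o,d=ray(n,uv,T); return o+d*(z-o[2])/d[2]
def tri(rays):
    A=np.zeros((3,3));b=np.zeros(3)
    for o,d in rays:
        d=d/np.linalg.norm(d);P=np.eye(3)-np.outer(d,d);A+=P;b+=P@o
    p=np.linalg.solve(A,b)
    return p,[np.linalg.norm(np.cross(p-o,d/np.linalg.norm(d))) for o,d in rays]
def proj(n,p,T=None):
    k=K[n]; M=k["camera_from_world"] if n!="wrist" else np.linalg.inv(T@k["hand_eye"])
    c=M[:3,:3]@p+M[:3,3]; return np.array([k["fx"]*c[0]/c[2]+k["cx"],k["fy"]*c[1]/c[2]+k["cy"]])
E
python3 - <<'E'
from h import *
np.set_printoptions(precision=4,suppress=True)
T=lambda x,y,ox,oy,k:(ox+(x+.5)/k-.5,oy+(y+.5)/k-.5)
tb=lambda x,y:T(x,y,280,160,6); tc=lambda x,y:T(x,y,90,165,5); sc=lambda x,y:T(x,y,345,85,5); sb=lambda x,y:T(x,y,220,160,5)
z=.0245
a=plane("top",tb(453,343),z);b=plane("top",tb(100,318),z);g=plane("top",tb(637,352),z)
print("rod top",a,b,g,np.linalg.norm(a-b),np.linalg.norm(a-g),np.degrees(np.arctan2(*(b-g)[[1,0]])))
a=plane("scene",sb(330,275),z);b=plane("scene",sb(560,205),z);g=plane("scene",sb(195,320),z)
print("rod scene",a,b,g,np.linalg.norm(a-b),np.linalg.norm(a-g),np.degrees(np.arctan2(*(b-g)[[1,0]])))
print("neck tri",tri([ray("top",tc(680,183)),ray("scene",sc(197,330))]),plane("top",tc(680,183),.162),plane("scene",sc(197,330),.162))
p=plane("top",tc(462,60),.15);q=plane("top",tc(645,447),.15);print("edge top",p,q,np.linalg.norm(p-q),np.degrees(np.arctan2(*(q-p)[[1,0]]))+90)
p=plane("scene",sc(90,228),.15);q=plane("scene",sc(403,345),.15);print("edge scene",p,q,np.linalg.norm(p-q),np.degrees(np.arctan2(*(q-p)[[1,0]]))+90)
p,q=plane("top",tc(180,690),.0),plane("top",tc(785,400),0);print(p,q,np.degrees(np.arctan2(*(p-q)[[1,0]])))
for n in [(.6,0,0),]:print(proj("top",np.array(n)))
E
```

```text
rod top [ 0.5259 -0.2176  0.0245] [ 0.5326 -0.0527  0.0245] [ 0.5243 -0.3037  0.0245] 0.16505327177070903 0.08612056643595627 88.10230017744888
rod scene [ 0.5255 -0.2092  0.0245] [ 0.5425 -0.0556  0.0245] [ 0.5187 -0.2959  0.0245] 0.15455125694865568 0.08697868970370017 84.35052501994633
neck tri (array([0.5422, 0.1228, 0.1627]), [np.float64(0.0021430606408393963), np.float64(0.0021430606408394787)]) [0.5411 0.121  0.162 ] [0.5422 0.1255 0.162 ]
edge top [0.6023 0.2373 0.15  ] [0.4099 0.1329 0.15  ] 0.21888436541267217 -61.52630149859425
edge scene [0.4162 0.1289 0.15  ] [0.6034 0.2406 0.15  ] 0.21791313827939182 120.83790118967588
[0.2724 0.408  0.    ] [0.4405 0.0844 0.    ] 117.45393764758423
[278.9135 189.5573]
```

Run:
```python
from h import *
np.set_printoptions(precision=4,suppress=True)
T=tool();print(T); 
st=bot.observe()
# goal1: 0.2 above board over grip, z along +rod / -rod
th=np.radians(87)
for s in (1,-1):
    z=s*np.array([np.cos(th),np.sin(th),0]);x=np.array([0,0,-1.]);y=np.cross(z,x)
    G=np.c_[x,y,z]; D=T[:3,:3].T@G; print(s,R.from_matrix(D).as_rotvec())
    print(T[:3,:3].T@(np.array([.525,-.26,.22])-T[:3,3])*100)
```

```text
[[-0.0004  0.4393 -0.8984  0.2744]
 [ 0.0007 -0.8984 -0.4393 -0.5613]
 [-1.     -0.0008  0.      0.2529]
 [ 0.      0.      0.      1.    ]]
1 [2.0779 0.0009 0.0005]
[  3.2991 -16.0555 -35.7429]
-1 [-1.0636 -0.0004  0.0008]
[  3.2991 -16.0555 -35.7429]
```

>>> step_arm([
  [[0.4, -1.8, -4, -0.12, 0, 0, 1], [0.8, -3.6, -8, -0.24, 0, 0, 1], [1.1, -5.4, -12, -0.36, 0, 0, 1], [1.5, -7.2, -16, -0.48, 0, 0, 1], [1.9, -9, -20, -0.6, 0, 0, 1], [2.3, -10.8, -24, -0.72, 0, 0, 1], [2.7, -12.6, -28, -0.84, 0, 0, 1], [3, -14.4, -32, -0.96, 0, 0, 1], [3.3, -16, -35.7, -1.06, 0, 0, 1], [3.3, -16, -35.7, -1.06, 0, 0, 1]],
])

```text
clock: 1.15
position: [0.528, -0.2553, 0.2195]
tool_rot: [3.004, 1.567, 1.388]
force: [0.3, 0.2, -0.6]
grip_width: 0.0856
```

Run:
```python
from h import *
st=bot.observe();print(st["clock"],st["qpos"].round(3),st["position"].round(4),tool(st).round(3))
np.save("T1.npy",tool(st))
cv2.imwrite("pics/w1.png",eyes.grab_frame("wrist")[:,:,::-1])
```

```text
1.15 [ 0.606  0.518 -0.361  1.725  0.214  0.938  0.116] [ 0.528  -0.2553  0.2195] [[ 0.001  0.999 -0.045  0.528]
 [ 0.003 -0.045 -0.999 -0.255]
 [-1.     0.    -0.004  0.22 ]
 [ 0.     0.     0.     1.   ]]
```

View pics/w1.png

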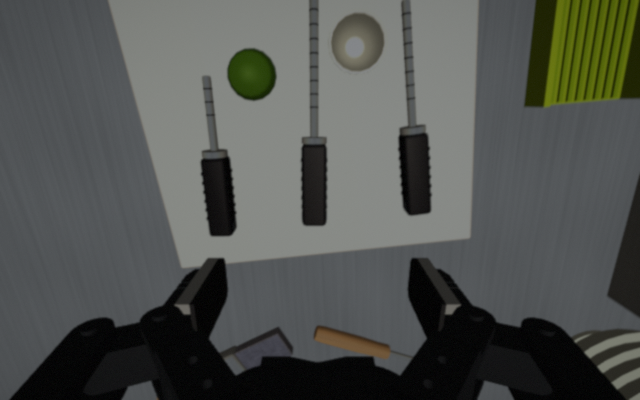

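Wrist view: the long rod's grip runs from about (314,225) to (314,144) and the collar reaches about (314,137). Next I'll measure it with a mask.

Run:
```python
from h import *
np.set_printoptions(precision=4,suppress=True)
T=np.load("T1.npy"); im=cv2.imread("pics/w1.png");g=im.max(2)
roi=np.zeros_like(g);roi[130:235,290:340]=1
m=((g<75)&(roi>0)).astype(np.uint8)
n,l,s,c=cv2.connectedComponentsWithStats(m);i=1+s[1:,4].argmax();print(s[i],c[i])
ys,xs=np.where(l==i)
for r in (146,160,175,190,205,220):
    q=xs[ys==r];print(r,q.min(),q.max(),end=' | ')
    a,b=plane("wrist",(q.min()-.5,r),.037,T),plane("wrist",(q.max()+.5,r),.037,T);print((a+b)/2,np.linalg.norm(a-b))
print("col",g[128:150,314], "steel row 60",g[60,300:330],"row 110", g[110,300:330])
z=.0245
for p in [(314,225),(314,143),(314,137),(314,120),(314,60),(314,5)]: print(p,plane("wrist",p,z,T))
```

```text
[ 301  138   26   88 2011] [313.6952 183.725 ]
146 302 325 | [ 0.526  -0.2182  0.037 ] 0.023107040310026618
160 301 326 | [ 0.5253 -0.2318  0.037 ] 0.025370868457681543
175 302 325 | [ 0.5246 -0.2467  0.037 ] 0.023763288331182884
190 302 326 | [ 0.5243 -0.2621  0.037 ] 0.025122511570280035
205 302 326 | [ 0.5235 -0.278   0.037 ] 0.02550272844550089
220 302 325 | [ 0.5222 -0.2943  0.037 ] 0.024858803691248408
col [92 90 91 91 91 90 91 88 81 72 79 86 88 88 86 78 56 30 20 25 35 36] steel row 60 [136 135 136 135 135 135 134 134 129 111  87  82  86  89  89  87  85  88
 108 130 135 134 135 135 135 135 136 136 136 136] row 110 [137 138 136 137 138 137 137 137 135 120  91  83  89  90  91  88  87  91
 113 132 138 137 138 138 137 137 137 138 137 137]
(314, 225) [ 0.5221 -0.3049  0.0245]
(314, 143) [ 0.5264 -0.2169  0.0245]
(314, 137) [ 0.5267 -0.211   0.0245]
(314, 120) [ 0.5275 -0.1947  0.0245]
(314, 60) [ 0.5302 -0.1408  0.0245]
(314, 5) [ 0.5324 -0.0962  0.0245]
```

>>> step_arm([
  [[4, -0.35, 0.5, 0, 0, 0, 1], [8, -0.35, 0.5, 0, 0, 0, 1], [12, -0.35, 0.5, 0, 0, 0, 1], [15, -0.35, 0.5, 0, 0, 0, 1], [17, -0.35, 0.5, 0, 0, 0, 1], [18, -0.35, 0.5, 0, 0, 0, 1], [18.2, -0.35, 0.5, 0, 0, 0, 1], [18.2, -0.35, 0.5, 0, 0, 0, 1], [18.2, -0.35, 0.5, 0, 0, 0, 1]],
])

```text
clock: 2.1
position: [0.5228, -0.263, 0.0387]
tool_rot: [2.566, 1.569, 0.943]
force: [0.1, 0.6, 0.3]
grip_width: 0.0855
```

Run:
```python
from h import *
st=bot.observe();print(st["clock"],st["qpos"].round(3),st["position"].round(4),tool(st).round(3))
cv2.imwrite("pics/w2.png",eyes.grab_frame("wrist")[:,:,::-1])
```

```text
2.1 [ 0.554  0.769 -0.27   1.828  0.337  0.589  0.022] [ 0.5228 -0.263   0.0387] [[ 0.001  0.999 -0.052  0.523]
 [ 0.001 -0.052 -0.999 -0.263]
 [-1.     0.001 -0.001  0.039]
 [ 0.     0.     0.     1.   ]]
```

View pics/w2.png

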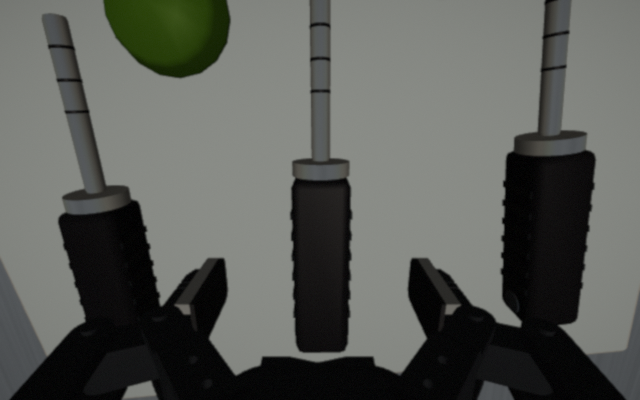

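The long rod's grip (columns 293–349) is centred between the pads (225 and 411). I'm closing on it.

>>> step_arm([
  [[0.1, 0.1, 0, 0, 0, 0, 0.6], [0.1, 0.1, 0, 0, 0, 0, 0.4], [0.1, 0.1, 0, 0, 0, 0, 0.2], [0.1, 0.1, 0, 0, 0, 0, 0], [0.1, 0.1, 0, 0, 0, 0, 0], [0.1, 0.1, 0, 0, 0, 0, 0], [0.1, 0.1, 0, 0, 0, 0, 0], [0.1, 0.1, 0, 0, 0, 0, 0]],
], grip_force=70)

```text
clock: 2.95
position: [0.5239, -0.263, 0.0377]
tool_rot: [2.446, 1.569, 0.824]
force: [0.9, 0.7, 3.6]
grip_width: 0.0236
```

>>> step_arm([
  [[-3, 0, 0, 0, 0, 0, 0], [-7, 0, 0, 0, 0, 0, 0], [-11, 0, 0, 0, 0, 0, 0], [-15, 0, 0, 0, 0, 0, 0], [-19, 0, 0, 0, 0, 0, 0], [-23, 0, 0, 0, 0, 0, 0], [-25, 0, 0, 0, 0, 0, 0], [-25, 0, 0, 0, 0, 0, 0]],
], grip_force=70)

```text
clock: 3.75
position: [0.5244, -0.2638, 0.2905]
tool_rot: [1.47, 1.566, -0.152]
force: [0.8, -0.7, -1.8]
grip_width: 0.0239
```

Run:
```python
from h import *
st=bot.observe();print(st["clock"],st["qpos"].round(3),st["position"].round(4),tool(st).round(3),st["grip_width"])
np.save("T3.npy",tool(st))
cv2.imwrite("pics/w3.png",eyes.grab_frame("wrist")[:,:,::-1])
```

```text
3.75 [ 0.635  0.442 -0.377  1.65   0.179  1.079  0.155] [ 0.5244 -0.2638  0.2905] [[ 0.005  0.999 -0.052  0.524]
 [-0.001 -0.052 -0.999 -0.264]
 [-1.     0.005  0.     0.29 ]
 [ 0.     0.     0.     1.   ]] 0.02392266694023284
```

View pics/w3.png

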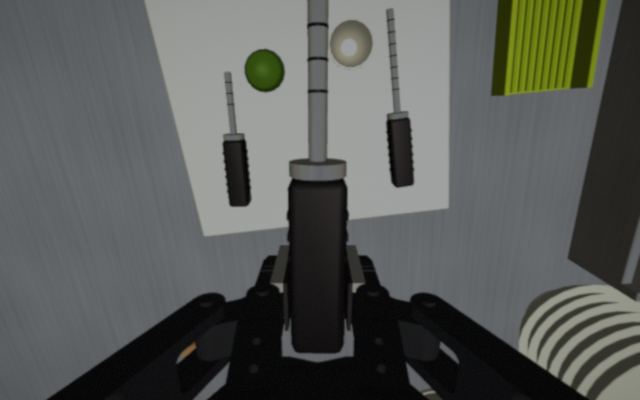

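Run:
```python
from h import *
np.set_printoptions(precision=4,suppress=True)
im=cv2.imread("pics/w3.png").max(2).astype(float)
I=np.eye(4)
def tp(uv,x=.0132):
    o,d=ray("wrist",uv,I); return o+d*(x-o[0])/d[0]
for r in (5,40,75,110,140):
    row=im[r,295:342]; g=np.abs(np.gradient(row)); print(r,im[r,300:336].astype(int))
for r in range(155,188,2): print(r,im[r,310:326].mean().round(0),end=' ')
print()
for p in [(318,2),(318,80),(318,150),(318,159),(318,166),(318,180),(318,352)]: print(p,tp(p))
```

```text
5 [154 153 153 153 152 151 142 116  86  83  90  95  98 100 100 101 101 102
 104 102 101 101 100 100  97  92  87  90 117 145 153 153 153 154 154 154]
40 [157 155 157 157 156 158 154 134  92  83  90  95 101 102 102 103 105 105
 106 105 104 103 104 102  99  92  87  96 127 140 124 104 102 105 111 115]
75 [159 159 160 160 159 159 156 140 101  88  91  96 100 104 105 105 106 106
 107 107 105 105 105 103  97  91  88 109 148 159 160 160 159 160 159 160]
110 [160 161 161 162 162 160 158 144 111  90  91  97 102 105 107 107 107 109
 108 107 106 106 106 103  96  90  90 115 150 161 161 161 160 161 161 160]
140 [162 161 161 161 162 161 160 144 109  88  88  96 102 106 109 109 110 109
 109 106 106 106 105 100  94  87  93 122 153 162 162 162 162 162 161 161]
155 103.0 157 102.0 159 100.0 161 79.0 163 50.0 165 73.0 167 105.0 169 106.0 171 106.0 173 106.0 175 107.0 177 106.0 179 99.0 181 36.0 183 14.0 185 20.0 187 27.0 
(318, 2) [ 0.0132  0.0002 -0.1129]
(318, 80) [ 0.0132  0.0002 -0.0856]
(318, 150) [ 0.0132  0.0002 -0.0577]
(318, 159) [ 0.0132  0.0002 -0.0539]
(318, 166) [ 0.0132  0.0002 -0.0508]
(318, 180) [ 0.0132  0.0002 -0.0446]
(318, 352) [0.0132 0.0002 0.0492]
```

```bash
cat >> h.py <<'E'
RO=np.array([.0132,.0001,-.051])   # rod origin in tool
def goal(N,yaw,pitch,back):
    c,s=np.cos(pitch),np.sin(pitch); h=np.array([np.cos(yaw),np.sin(yaw),0]); u=np.array([0,0,1.])
    rx=h*c-u*s; tx=-h*s-u*c; tz=-rx; ty=np.cross(tz,tx)
    G=np.eye(4);G[:3,:3]=np.c_[tx,ty,tz]; G[:3,3]=N-back*rx-G[:3,:3]@RO; return G
def delta(G,T=None):
    T=tool() if T is None else T
    D=np.linalg.inv(T)@G; return np.r_[D[:3,3]*100,R.from_matrix(D[:3,:3]).as_rotvec()]
E
python3 - <<'E'
from h import *
np.set_printoptions(precision=3,suppress=True)
G=goal(np.array([.5417,.1228,.162]),np.radians(119),np.pi/4,.195)
d=delta(G);print(G,d)
T=tool()
for f in np.linspace(0,1,6):
    M=np.eye(4);M[:3,:3]=R.from_rotvec(d[3:]*f).as_matrix();M[:3,3]=d[:3]*f/100
    W=T@M; print(f,W[:3,3],"tip",(W@np.r_[RO+[0,0,-.16],1])[:3])
E
```

```text
[[ 0.343  0.875  0.343  0.621]
 [-0.618  0.485 -0.618 -0.021]
 [-0.707  0.     0.707  0.345]
 [ 0.     0.     0.     1.   ]] [ -5.652   8.516 -24.709  -0.53   -0.764   0.217]
0.0 [ 0.524 -0.264  0.288] tip [ 0.535 -0.053  0.275]
0.2 [ 0.543 -0.215  0.3  ] tip [ 0.533 -0.009  0.254]
0.4 [ 0.563 -0.167  0.311] tip [0.534 0.028 0.234]
0.6000000000000001 [ 0.582 -0.118  0.323] tip [0.537 0.058 0.215]
0.8 [ 0.602 -0.07   0.334] tip [0.543 0.082 0.199]
1.0 [ 0.621 -0.021  0.345] tip [0.554 0.101 0.187]
```

>>> step_arm([
  [[-0.57, 0.85, -2.47, -0.053, -0.076, 0.022, 0], [-1.13, 1.7, -4.94, -0.106, -0.153, 0.043, 0], [-1.7, 2.55, -7.41, -0.159, -0.229, 0.065, 0], [-2.26, 3.4, -9.88, -0.212, -0.306, 0.087, 0], [-2.83, 4.26, -12.35, -0.265, -0.382, 0.109, 0], [-3.39, 5.1, -14.8, -0.318, -0.458, 0.13, 0], [-3.96, 5.96, -17.3, -0.371, -0.535, 0.152, 0], [-4.52, 6.8, -19.8, -0.424, -0.611, 0.174, 0], [-5.1, 7.66, -22.2, -0.477, -0.688, 0.195, 0], [-5.65, 8.5, -24.7, -0.53, -0.764, 0.217, 0]],
])

```text
clock: 4.8
position: [0.6213, -0.0201, 0.344]
tool_rot: [-0.003, 0.783, -1.063]
force: [0.6, -0.4, -0.3]
grip_width: 0.0235
```

Run:
```python
from h import *
np.set_printoptions(precision=3,suppress=True)
st=bot.observe();print(st["clock"],st["qpos"].round(3))
G=goal(np.array([.5417,.1228,.162]),np.radians(119),np.pi/4,.195);print(delta(G))
```

```text
4.8 [-0.145  0.41  -0.373  1.803  1.035  1.208 -0.505]
[-0.015 -0.048  0.159  0.004  0.002 -0.001]
```

Reached cleanly, and the joints are well inside their ranges. Now I'll look at the tip against the mouth in all three views.

Run:
```python
from h import *
T=tool();np.save("T4.npy",T)
ims={n:eyes.grab_frame(n)[:,:,::-1] for n in ("wrist","top","scene")}
for n in ims: cv2.imwrite(f"pics/{n}4.png",ims[n])
c=lambda im,x0,y0,x1,y1,k:cv2.resize(im[y0:y1,x0:x1],None,fx=k,fy=k,interpolation=cv2.INTER_CUBIC)
cv2.imwrite("pics/t4c.png",c(ims["top"],190,170,290,240,8))
cv2.imwrite("pics/s4c.png",c(ims["scene"],335,110,435,185,8))
```

```text
(no output)
```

View pics/wrist4.png

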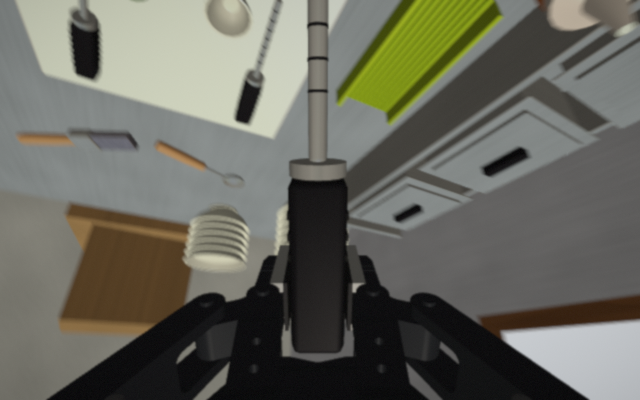

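View pics/t4c.png

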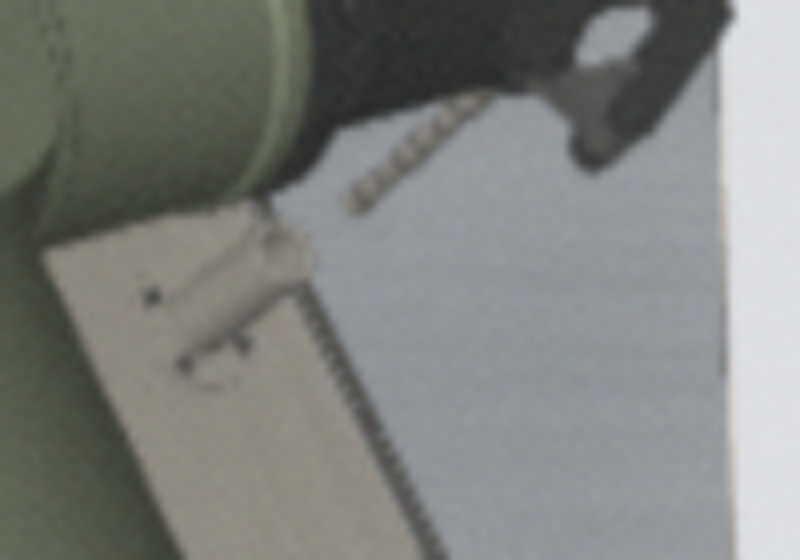

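View pics/s4c.png

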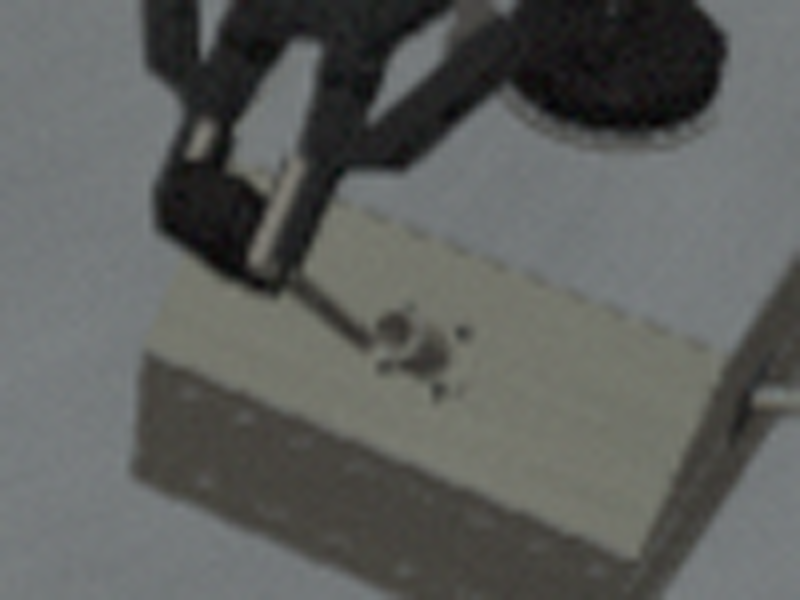

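Run:
```python
from h import *
np.set_printoptions(precision=4,suppress=True)
T=np.load("T4.npy")
P=lambda x,y,ox,oy,k=8:((x+.5)/k-.5+ox,(y+.5)/k-.5+oy)
tip=(T@np.r_[RO+[0,0,-.16],1])[:3]; a=(T@np.r_[RO+[0,0,-.08],1])[:3]
print("FK tip",tip)
for n,o in(("top",(190,170)),("scene",(335,110))):
    for q in (tip,a,np.array([.5417,.1228,.162])):
        p=proj(n,q); print(n,(p-o+.5)*8-.5)
print(tri([ray("top",P(348,210,190,170)),ray("scene",P(370,347,335,110))]))
print(tri([ray("top",P(287,248,190,170)),ray("scene",P(395,325,335,110))]))
c=lambda im,x0,y0,x1,y1,k:cv2.resize(im[y0:y1,x0:x1],None,fx=k,fy=k,interpolation=cv2.INTER_LANCZOS4)
t=cv2.imread("pics/top4.png");s=cv2.imread("pics/scene4.png")
f=lambda im:cv2.convertScaleAbs(im,alpha=1.6)
cv2.imwrite("pics/z4.png",np.hstack([f(c(t,205,180,240,220,11)),f(c(s,370,138,405,178,11))]))
```

```text
FK tip [0.553  0.1015 0.1852]
top [341.103  206.8407]
top [483.2877  91.2408]
top [282.7582 251.1783]
scene [367.2163 319.4957]
scene [315.5912 289.3834]
scene [388.9806 329.7266]
(array([0.5545, 0.1025, 0.1718]), [np.float64(0.0010548223649844198), np.float64(0.0010548223649843717)])
(array([0.5431, 0.1223, 0.1655]), [np.float64(0.0015247320035749977), np.float64(0.0015247320035749242)])
```

View pics/z4.png

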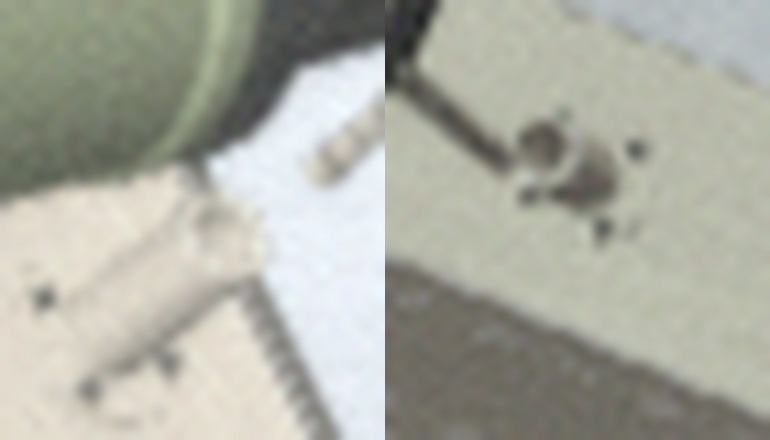

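Run:
```python
from h import *
np.set_printoptions(precision=4,suppress=True)
T=np.load("T4.npy")
for n in ("w2","w3","wrist4"):
    g=cv2.imread(f"pics/{n}.png").max(2).astype(float)
    c=318 if n!="w2" else 320.5
    prof=g[:190,int(c-3):int(c+4)].mean(1)
    k=[r for r in range(2,188) if prof[r]<prof[r-1] and prof[r]<=prof[r+1] and prof[r]<70]
    # subpixel
    out=[]
    for r in k:
        a,b,d=prof[r-1:r+2]; out.append(r+.5*(a-d)/(a-2*b+d))
    w=[]
    for r in (8,70,110,145):
        row=g[r]; 
        bg=row[int(c-15):int(c-12)].mean()
        seg=row[int(c-14):int(c+15)]; w.append((seg<(bg+88)/2).sum())
    print(n,np.array(out),w)
# scene rod visible: mean colors along predicted line
s=cv2.imread("pics/scene4.png");s0=cv2.imread("pics/scene0.png")
d=cv2.absdiff(s,s0).max(2)
cv2.imwrite("pics/d4.png",cv2.resize(cv2.convertScaleAbs(np.hstack([d[125:175,345:410]]),alpha=4),None,fx=11,fy=11,interpolation=cv2.INTER_CUBIC))
t=cv2.imread("pics/top4.png");t0=cv2.imread("pics/top0.png")
d=cv2.absdiff(t,t0).max(2)
cv2.imwrite("pics/d4t.png",cv2.resize(cv2.convertScaleAbs(d[175:215,215:265],alpha=4),None,fx=11,fy=11,interpolation=cv2.INTER_CUBIC))
```

```text
w2 [ 23.7563  57.9009  90.5166 162.9388 182.2971] [np.int64(21), np.int64(21), np.int64(19), np.int64(19)]
w3 [ 23.4378  57.8976  90.4899 163.3365 182.4932] [np.int64(22), np.int64(20), np.int64(20), np.int64(19)]
wrist4 [ 23.0781  57.5218  90.2132 163.3387 183.3298] [np.int64(20), np.int64(25), np.int64(6), np.int64(6)]
```

View pics/d4.png

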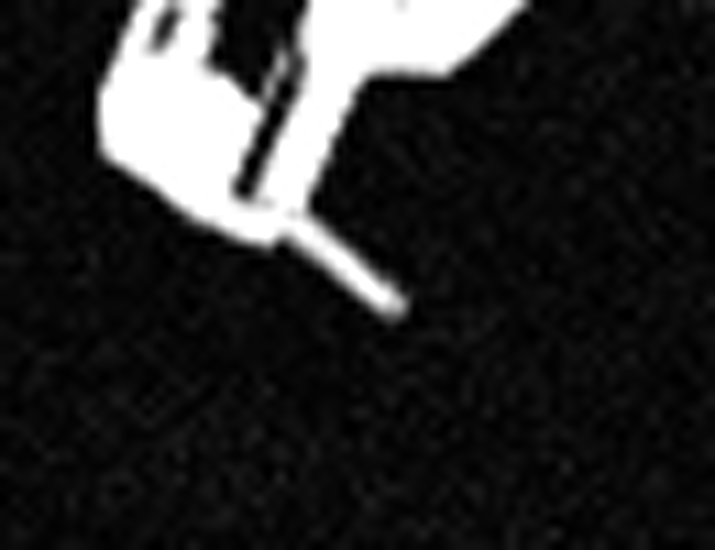

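View pics/d4t.png

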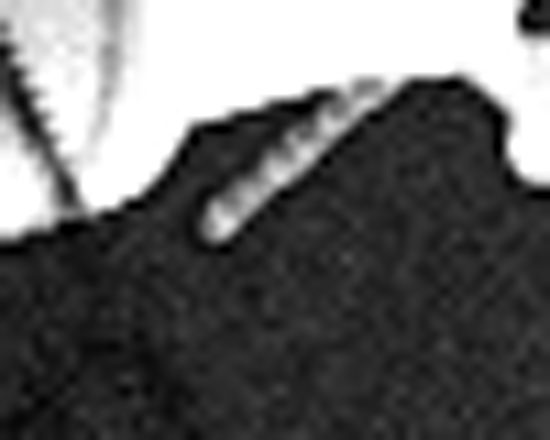

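The rod-in-tool marks haven't changed since before the grasp, yet the triangulated tip comes out about 13 mm lower than FK. I'll check the tool pose by casting known objects through the wrist camera.

Run:
```python
from h import *
np.set_printoptions(precision=4,suppress=True)
T=np.load("T4.npy");T3=np.load("T3.npy");T1=np.load("T1.npy")
tb=lambda x,y:((x+.5)/6-.5+280,(y+.5)/6-.5+160)
g=plane("top",tb(625,126),.0245);c=plane("top",tb(447,135),.0245)
print("medium grip end, grip front from top",g,c,"wrist4 pred",proj("wrist",g,T),proj("wrist",c,T),"w3 pred",proj("wrist",g,T3),proj("wrist",c,T3),"w1",proj("wrist",g,T1),proj("wrist",c,T1))
r=plane("top",tb(272,243),.02);print("ramekin",proj("wrist",r,T),proj("wrist",r,T3))
b=plane("top",tb(718,590),.012); 
k=plane("top",(404,277.5),.012);print("board corner",k,proj("wrist",k,T),proj("wrist",k,T3))
k=plane("top",(398,159.5),.012);print("board corner2",k,proj("wrist",k,T),proj("wrist",k,T3))
# rod tip ends in wrist?
for i in (-.05,-.1): print(proj("wrist",(T@np.r_[RO+[0,0,i],1])[:3],T))
c4=cv2.imread("pics/scene4.png")
cv2.imwrite("pics/s4g.png",cv2.resize(cv2.convertScaleAbs(c4[60:170,310:430],alpha=1.6),None,fx=5,fy=5,interpolation=cv2.INTER_CUBIC))
G=T.copy()
for n,q in {"gripend":[.0132,0,.039],"collar":RO,"pad":[.003,0,0],"tips":[.022,0,0]}.items():
    p=(T@np.r_[q,1])[:3];u=proj("scene",p);print(n,p,"scene",u,"zoom",(u-[310,60])*5)
```

```text
medium grip end, grip front from top [ 0.6313 -0.2973  0.0245] [ 0.6243 -0.2132  0.0245] wrist4 pred [239.2437 117.2152] [252.0949  78.926 ] w3 pred [401.2331 187.3302] [397.4421 119.9324] w1 [415.4217 214.018 ] [412.44   134.5535]
ramekin [230.2822   6.9063] [351.2463  48.7323]
board corner [ 0.3619 -0.3577  0.012 ] [39.7346 71.2332] [203.0291 236.932 ]
board corner2 [ 0.6966 -0.34    0.012 ] [268.2781 138.2977] [446.156 212.79 ]
[317.7363  37.173 ]
[ 317.7568 -128.0131]
gripend [ 0.6394 -0.0523  0.3624] scene [356.9012 135.7617] zoom [234.5062 378.8085]
collar [0.6083 0.0031 0.2986] scene [366.6281 141.4288] zoom [283.1405 407.1442]
pad [ 0.6224 -0.022   0.3419] scene [362.9339 134.5392] zoom [264.6695 372.6958]
tips [ 0.6289 -0.0337  0.3285] scene [359.9008 141.592 ] zoom [249.5041 407.9601]
```

View pics/s4g.png

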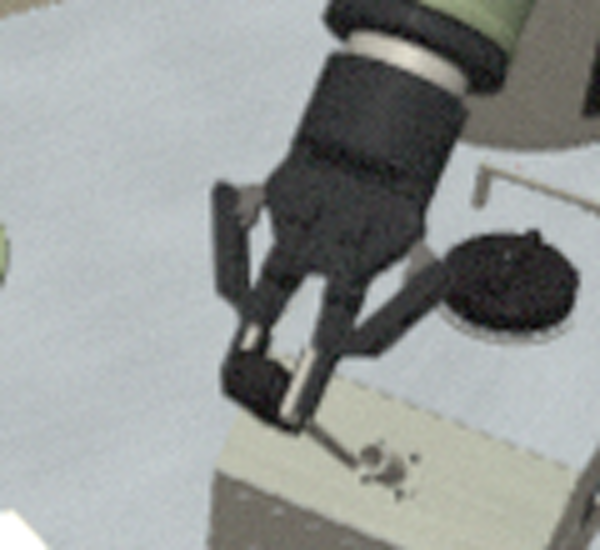

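Run:
```python
from h import *
np.set_printoptions(precision=4,suppress=True)
N=np.array([.5425,.1228,.163]);
for yaw in (116,119,122):
  for pit in (40,45,50):
    y,p=np.radians([yaw,pit]);rx=np.array([np.cos(y)*np.cos(p),np.sin(y)*np.cos(p),-np.sin(p)])
    B=N+.058*rx
    f=lambda n,q,o:(proj(n,q)-o+.5)*11
    print(yaw,pit,"top",f("top",N,(205,180)),f("top",B,(205,180)),"scene",f("scene",N,(370,138))+[385,0],f("scene",B,(370,138))+[385,0])
P=lambda x,y,ox=345,oy=85,k=5:((x+.5)/k-.5+ox,(y+.5)/k-.5+oy)
print("front bottom",plane("scene",P(35,420),0),plane("scene",P(325,548),0))
h=np.array([np.cos(np.radians(119)),np.sin(np.radians(119)),0]);l=np.array([-h[1],h[0],0])
e=np.array([.507,.184,.15])
for z in (.15,.1,.08,.05,0):
    print(z,[ (proj("scene",e-h*min(.15-z,.07)*1+s*l*.11-[0,0,.15-z])-[345,85]+.5)*5 for s in (1,-1)])
```

```text
116 40 top [223.9129 231.9935] [ 75.8863 330.3618] scene [537.6186 145.1028] [596.2341 157.6536]
116 45 top [223.9129 231.9935] [ 92.6519 326.2183] scene [537.6186 145.1028] [588.7791 173.5234]
116 50 top [223.9129 231.9935] [110.2775 321.408 ] scene [537.6186 145.1028] [580.9594 189.1689]
119 40 top [223.9129 231.9935] [ 79.9451 339.2696] scene [537.6186 145.1028] [589.1434 154.5862]
119 45 top [223.9129 231.9935] [ 96.3898 334.4129] scene [537.6186 145.1028] [582.2428 170.6842]
119 50 top [223.9129 231.9935] [113.6686 328.8335] scene [537.6186 145.1028] [575.0239 186.58  ]
122 40 top [223.9129 231.9935] [ 84.4784 347.9445] scene [537.6186 145.1028] [581.8784 151.7579]
122 45 top [223.9129 231.9935] [100.564  342.3929] scene [537.6186 145.1028] [575.5447 168.066 ]
122 50 top [223.9129 231.9935] [117.4549 336.0643] scene [537.6186 145.1028] [568.9404 184.1926]
front bottom [0.428  0.0912 0.    ] [0.6221 0.1993 0.    ]
0.15 [array([ 88.359 , 223.0169]), array([399.23  , 347.0093])]
0.1 [array([ 45.7974, 322.1372]), array([351.8607, 451.3798])]
0.08 [array([ 28.9298, 361.4197]), array([333.0985, 492.7193])]
0.05 [array([ 26.0008, 393.8959]), array([324.6028, 524.833 ])]
0 [array([ 21.3307, 445.6766]), array([311.0931, 575.8994])]
```

The rod and the neck have matching slopes in both views. In the scene picture, though, the rod line passes about 9 mm below the mouth, and in the top picture about 3 mm to one side. I'll correct this by relative image servoing and look again.

>>> step_arm([
  [[-0.5, 0.1, 0, 0, 0, 0, 0], [-0.9, 0.2, 0, 0, 0, 0, 0], [-0.9, 0.2, -0.5, 0, 0, 0, 0], [-0.9, 0.2, -1, 0, 0, 0, 0], [-0.9, 0.2, -1, 0, 0, 0, 0]],
])

```text
clock: 5.45
position: [0.6158, -0.0059, 0.3416]
tool_rot: [-0.005, 0.788, -1.063]
force: [0.8, -0.1, -2.1]
grip_width: 0.0235
```

```bash
cat > look.py <<'E'
import sys
from h import *
k=sys.argv[1]
T=tool();np.save(f"T{k}.npy",T)
ims={n:eyes.grab_frame(n)[:,:,::-1] for n in ("top","scene")}
for n in ims: cv2.imwrite(f"pics/{n}{k}.png",ims[n])
c=lambda im,x0,y0,x1,y1,k:cv2.convertScaleAbs(cv2.resize(im[y0:y1,x0:x1],None,fx=k,fy=k,interpolation=cv2.INTER_CUBIC),alpha=1.5)
cv2.imwrite(f"pics/z{k}.png",np.hstack([c(ims["top"],208,175,258,225,8),c(ims["scene"],360,130,410,180,8)]))
E
python3 look.py 5
```

```text
(no output)
```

View pics/z5.png

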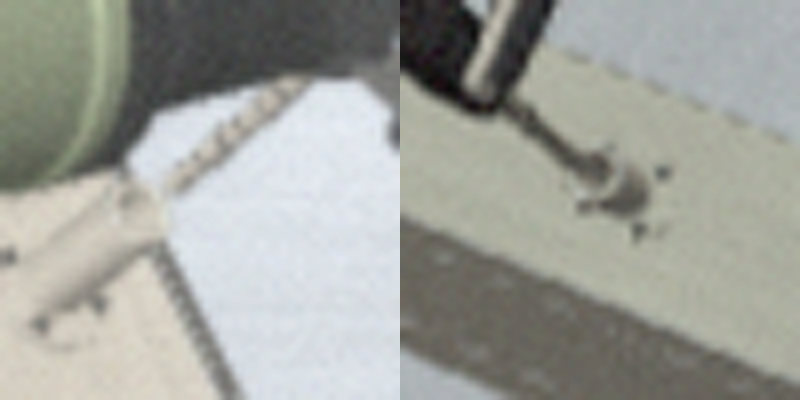

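Now both rod lines pass within about 1.5 mm of the mouth centre, which sits at top (137,213) and scene (595,168) in the crop. I'll nudge +y 1 mm, advance, and look again.

>>> step_arm([
  [[0, 0.1, 0, 0, 0, 0, 0], [0, 0.1, -0.6, 0, 0, 0, 0], [0, 0.1, -1.2, 0, 0, 0, 0], [0, 0.1, -1.8, 0, 0, 0, 0], [0, 0.1, -1.8, 0, 0, 0, 0]],
])

```text
clock: 6.05
position: [0.6103, 0.0061, 0.3286]
tool_rot: [-0.006, 0.788, -1.063]
force: [-0.0, -1.2, -0.0]
grip_width: 0.0233
```

```bash
python3 look.py 6; python3 -c "
from h import *
print(bot.observe()['force'].round(2),tool().round(4),np.load('T5.npy').round(4))"
```

```text
[ 0.44  0.09 -1.05] [[ 0.3435  0.8719  0.349   0.6107]
 [-0.6167  0.4896 -0.6164  0.0054]
 [-0.7083 -0.0035  0.7059  0.3293]
 [ 0.      0.      0.      1.    ]] [[ 0.3432  0.8719  0.3492  0.6158]
 [-0.6165  0.4896 -0.6166 -0.0059]
 [-0.7086 -0.0036  0.7056  0.3416]
 [ 0.      0.      0.      1.    ]]
```

View pics/z6.png

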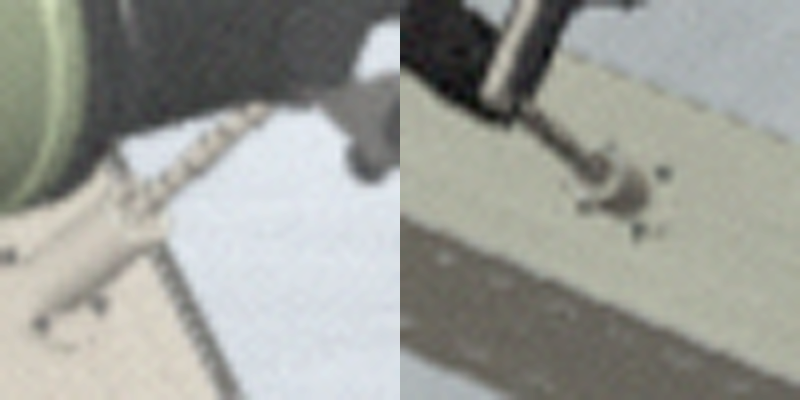

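The rod is now at the bore in both views and the force is near zero. I'm advancing gently.

>>> step_arm([
  [[0, 0, -0.5, 0, 0, 0, 0], [0, 0, -1, 0, 0, 0, 0], [0, 0, -1.5, 0, 0, 0, 0], [0, 0, -1.5, 0, 0, 0, 0]],
])

```text
clock: 6.55
position: [0.6052, 0.0153, 0.3181]
tool_rot: [-0.006, 0.788, -1.063]
force: [-0.3, -0.5, -0.9]
grip_width: 0.0237
```

```bash
python3 look.py 7; python3 -c "
from h import *
s=bot.observe();T=tool();print(s['force'].round(2),T[:3,:3].T@s['force'],T[:3,:3].T@s['moment'],T[:3,3])"
```

```text
[-0.4   0.58 -0.76] [ 0.04638289 -0.05993442 -1.02886744] [-0.030486    0.90182114  0.03966521] [0.60549405 0.01480173 0.31866749]
```

View pics/z7.png

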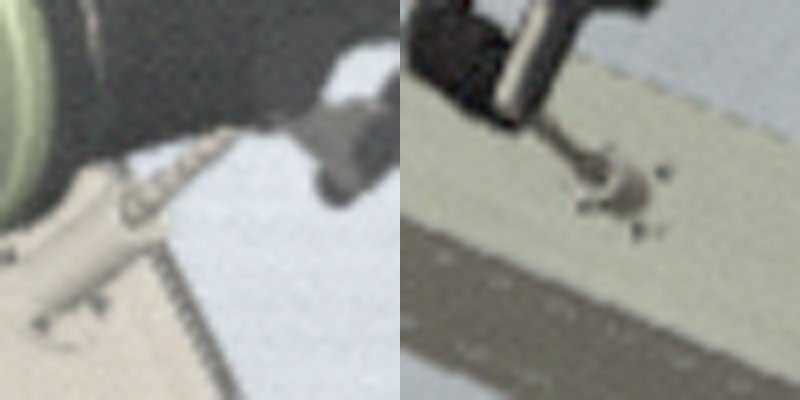

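>>> step_arm([
  [[0, 0, -0.6, 0, 0, 0, 0], [0, 0, -1.2, 0, 0, 0, 0], [0, 0, -1.8, 0, 0, 0, 0], [0, 0, -1.8, 0, 0, 0, 0]],
])

```text
clock: 7.05
position: [0.5988, 0.0266, 0.3052]
tool_rot: [-0.007, 0.788, -1.062]
force: [-0.1, -0.2, -0.7]
grip_width: 0.0238
```

```bash
python3 look.py 8; python3 -c "
from h import *
s=bot.observe();T=tool();print(s['force'].round(2),T[:3,:3].T@s['force'],T[:3,:3].T@s['moment'],T[:3,3])"
```

```text
[-0.19 -0.73 -1.31] [ 1.3105176  -0.5229671  -0.54082889] [ 0.04095257  0.87467194 -0.00418823] [0.59920676 0.02597609 0.30585876]
```

View pics/z8.png

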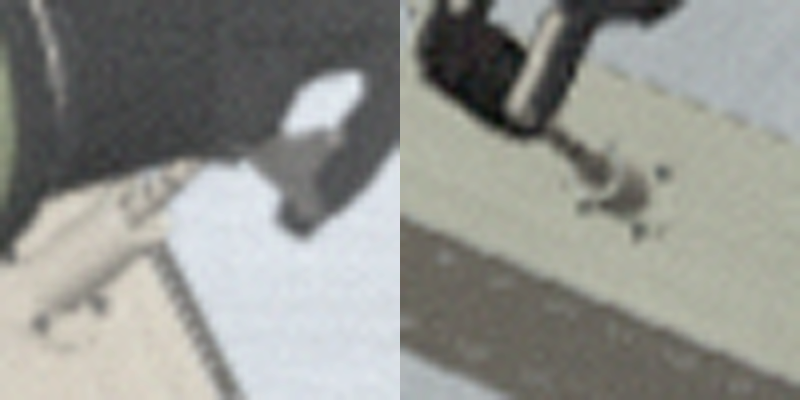

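The rod's visible end stays at the bore in both views while the tool advances, so it is inside and there is no contact force. I'll continue.

>>> step_arm([
  [[0, 0, -0.8, 0, 0, 0, 0], [0, 0, -1.6, 0, 0, 0, 0], [0, 0, -2.4, 0, 0, 0, 0], [0, 0, -3.2, 0, 0, 0, 0], [0, 0, -3.2, 0, 0, 0, 0]],
])

```text
clock: 7.65
position: [0.5875, 0.0467, 0.2822]
tool_rot: [-0.007, 0.788, -1.062]
force: [-0.1, 0.3, -1.8]
grip_width: 0.0238
```

```bash
python3 -c "
from h import *
s=bot.observe();T=tool();print(s['force'].round(2),T[:3,:3].T@s['force'],T[:3,:3].T@s['moment'],T.round(4))"
```

```text
[-0.09  0.3  -1.82] [ 1.07147396  0.08300354 -1.49651067] [0.02421919 0.88165396 0.03995208] [[ 0.3434  0.871   0.3514  0.5875]
 [-0.6163  0.4913 -0.6155  0.0467]
 [-0.7087 -0.0052  0.7055  0.2822]
 [ 0.      0.      0.      1.    ]]
```

>>> step_arm([
  [[0, 0, -0.8, 0, 0, 0, 0], [0, 0, -1.6, 0, 0, 0, 0], [0, 0, -2.4, 0, 0, 0, 0], [0, 0, -3.2, 0, 0, 0, 0], [0, 0, -4, 0, 0, 0, 0], [0, 0, -4, 0, 0, 0, 0]],
])

```text
clock: 8.25
position: [0.5729, 0.072, 0.2529]
tool_rot: [-0.009, 0.788, -1.063]
force: [1.0, -2.2, -6.0]
grip_width: 0.0237
```

```bash
python3 look.py 9; python3 -c "
from h import *
s=bot.observe();T=tool();print(s['force'].round(2),T[:3,:3].T@s['force'],T[:3,:3].T@s['moment'],T.round(4))
for yy in(0,):print((T@np.r_[RO,1])[:3], s['qpos'])
cv2.imwrite('pics/w9.png',eyes.grab_frame('wrist')[:,:,::-1])"
```

```text
[-0.26 -1.05 -6.46] [ 5.14188327 -0.70282596 -3.99988856] [-0.03601774  0.89206719 -0.12949304] [[ 0.3429  0.8709  0.3521  0.5733]
 [-0.6163  0.4915 -0.6153  0.0713]
 [-0.7089 -0.006   0.7053  0.2536]
 [ 0.      0.      0.      1.    ]]
[0.55995215 0.09462929 0.20829888] [-0.31183061  0.5244975  -0.41224293  1.90217005  1.05766984  1.23900925
 -0.80497414]
```

View pics/z9.png

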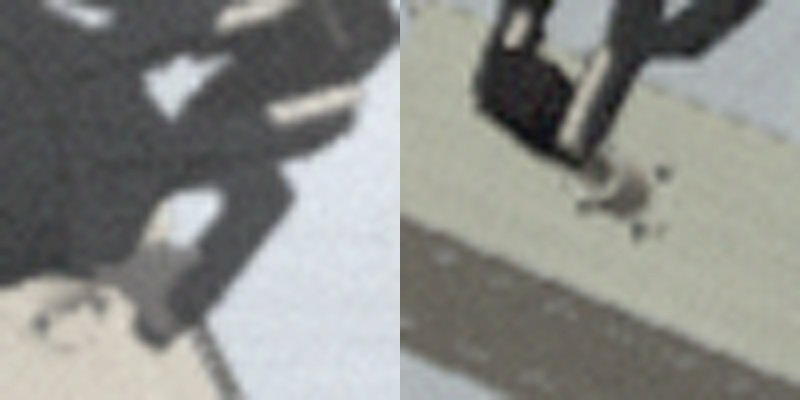

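View pics/w9.png

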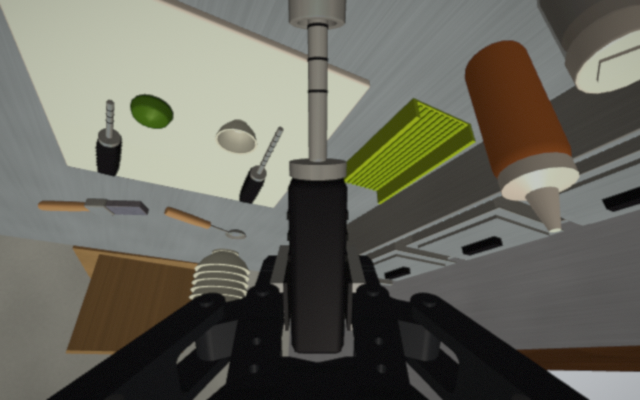

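The wrist view now shows the neck rim at (317,15), with the rod centred in it sideways. A 5 N push along tool +x says the tool sits slightly high, so I'll ease it +x and watch the force.

>>> step_arm([
  [[0.1, 0, 0, 0, 0, 0, 0], [0.2, 0, 0, 0, 0, 0, 0], [0.2, 0, 0, 0, 0, 0, 0]],
])

```text
clock: 8.7
position: [0.5743, 0.0699, 0.2527]
tool_rot: [-0.007, 0.788, -1.062]
force: [-0.1, 0.0, -0.3]
grip_width: 0.0236
```

```bash
cat > f.py <<'E'
from h import *
s=bot.observe();T=tool();print(s['clock'],s['force'].round(2),(T[:3,:3].T@s['force']).round(2),(T[:3,:3].T@s['moment']).round(3),T[:3,3].round(4),"pitch",np.degrees(np.arcsin(T[2,2])).round(2),"yaw",np.degrees(np.arctan2(-T[1,2],-T[0,2])).round(2))
E
python3 f.py
```

```text
8.7 [-0.11  0.02 -0.34] [ 0.19 -0.08 -0.29] [-0.039  0.86   0.042] [0.5743 0.0699 0.2527] pitch 44.86 yaw 119.69
```

>>> step_arm([
  [[0.1, 0, -0.6, 0, 0, 0, 0], [0.15, 0, -1.2, 0, 0, 0, 0], [0.2, 0, -1.8, 0, 0, 0, 0], [0.2, 0, -2.4, 0, 0, 0, 0], [0.2, 0, -2.4, 0, 0, 0, 0]],
])

```text
clock: 9.2
position: [0.5661, 0.0842, 0.2336]
tool_rot: [-0.008, 0.788, -1.062]
force: [-0.1, -0.4, -0.9]
grip_width: 0.0235
```

```bash
python3 f.py; python3 -c "
from h import *
cv2.imwrite('pics/w10.png',eyes.grab_frame('wrist')[:,:,::-1])"
```

```text
9.2 [-0.1  -0.39 -0.91] [ 0.85 -0.28 -0.44] [-0.01   0.836  0.049] [0.5661 0.0842 0.2336] pitch 44.84 yaw 119.81
```

View pics/w10.png

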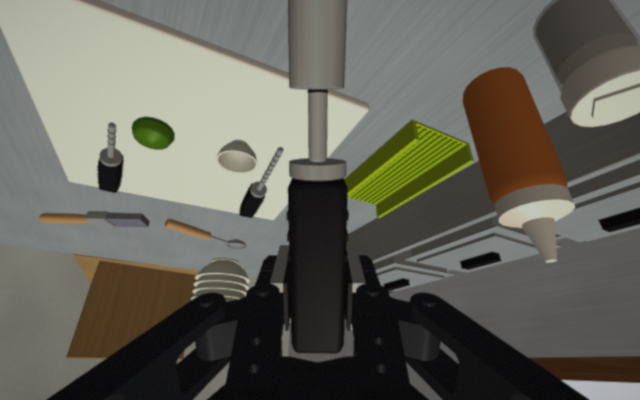

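About 26 mm of gap remains between collar and rim. I'll go 2.2 cm, then make a guarded final push.

>>> step_arm([
  [[0.05, 0, -0.6, 0, 0, 0, 0], [0.1, 0, -1.2, 0, 0, 0, 0], [0.1, 0, -1.7, 0, 0, 0, 0], [0.1, 0, -2.1, 0, 0, 0, 0], [0.1, 0, -2.1, 0, 0, 0, 0]],
])

```text
clock: 9.75
position: [0.5591, 0.0966, 0.218]
tool_rot: [-0.009, 0.788, -1.062]
force: [-0.2, -0.6, -1.4]
grip_width: 0.0238
```

```bash
python3 f.py
```

```text
9.75 [-0.2  -0.64 -1.45] [ 1.35 -0.48 -0.7 ] [-0.029  0.813 -0.033] [0.5591 0.0966 0.218 ] pitch 44.84 yaw 119.84
```

>>> step_arm([
  [[0, 0, -0.15, 0, 0, 0, 0], [0, 0, -0.3, 0, 0, 0, 0], [0, 0, -0.4, 0, 0, 0, 0]],
])

```text
clock: 10.05
position: [0.5577, 0.0991, 0.2151]
tool_rot: [-0.009, 0.788, -1.062]
force: [0.4, 1.2, -0.9]
grip_width: 0.0234
```

```bash
python3 f.py; python3 -c "
from h import *
cv2.imwrite('pics/w11.png',eyes.grab_frame('wrist')[:,:,::-1])"
```

```text
10.05 [ 0.37  1.18 -0.86] [ 0.01  0.91 -1.2 ] [-0.022  0.813 -0.055] [0.5577 0.0991 0.2151] pitch 44.84 yaw 119.83
```

View pics/w11.png

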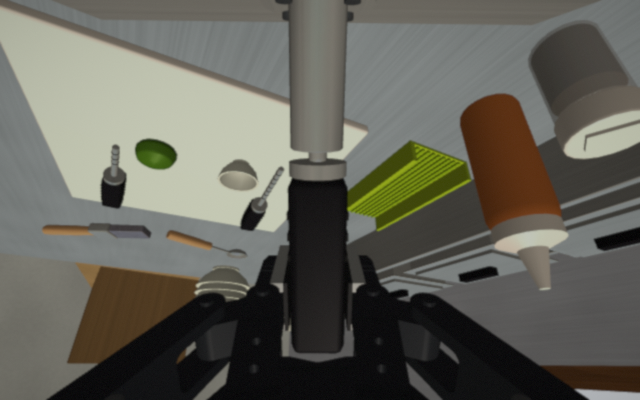

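>>> step_arm([
  [[0, 0, -0.1, 0, 0, 0, 0], [0, 0, -0.2, 0, 0, 0, 0], [0, 0, -0.3, 0, 0, 0, 0]],
])

```text
clock: 10.4
position: [0.5565, 0.101, 0.2129]
tool_rot: [-0.009, 0.788, -1.062]
force: [0.1, 0.2, -1.7]
grip_width: 0.0237
```

```bash
python3 f.py
```

```text
10.4 [ 0.09  0.23 -1.68] [ 1.08  0.2  -1.3 ] [-0.003  0.844 -0.021] [0.5565 0.101  0.2129] pitch 44.83 yaw 119.84
```

>>> step_arm([
  [[0, 0, -0.1, 0, 0, 0, 0], [0, 0, -0.2, 0, 0, 0, 0], [0, 0, -0.2, 0, 0, 0, 0]],
])

```text
clock: 10.7
position: [0.556, 0.1018, 0.2119]
tool_rot: [-0.008, 0.787, -1.063]
force: [0.7, -3.1, 4.5]
grip_width: 0.0237
```

```bash
python3 f.py
```

```text
10.7 [ 0.67 -3.14  4.51] [-1.02 -0.99  5.35] [ 0.015 -0.307 -0.09 ] [0.556  0.1018 0.2119] pitch 44.9 yaw 119.79
```

Contact: 5 N along the rod axis. I'll press a little more to seat the collar, then look.

>>> step_arm([
  [[0, 0, -0.1, 0, 0, 0, 0], [0, 0, -0.2, 0, 0, 0, 0], [0, 0, -0.2, 0, 0, 0, 0], [0, 0, -0.2, 0, 0, 0, 0]],
])

```text
clock: 11.1
position: [0.556, 0.1019, 0.2117]
tool_rot: [-0.007, 0.784, -1.063]
force: [2.8, -6.5, 14.2]
grip_width: 0.0238
```

```bash
python3 f.py; python3 look.py 12; python3 -c "
from h import *
im=eyes.grab_frame('wrist')[:,:,::-1]
cv2.imwrite('pics/w12.png',im);cv2.imwrite('pics/w12z.png',cv2.resize(cv2.convertScaleAbs(im[110:210,250:390],alpha=1.5),None,fx=5,fy=5,interpolation=cv2.INTER_CUBIC))"
```

```text
11.1 [ 2.85 -6.54 14.22] [-5.02 -0.8  15.08] [-0.08  -1.908 -0.339] [0.556  0.1019 0.2117] pitch 45.08 yaw 119.65
```

View pics/w12z.png

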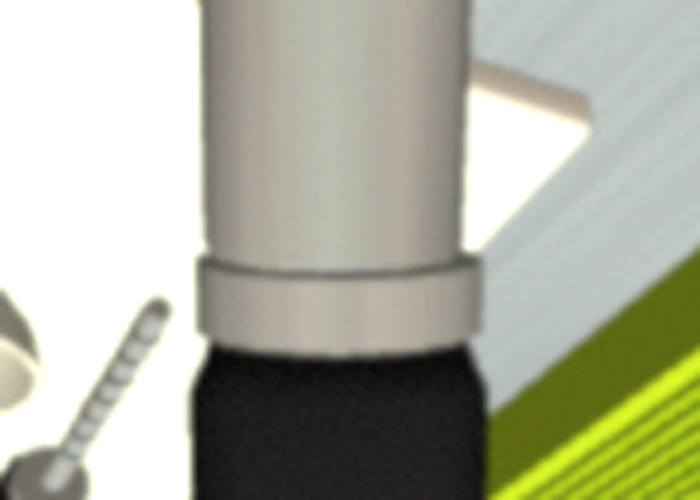

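The collar is flat on the neck rim with no gap, motion has stalled, and the axial force is 15 N, so it is seated. Now I'll draw it out along the axis.

>>> step_arm([
  [[0, 0, 0.5, 0, 0, 0, 0], [0, 0, 1.2, 0, 0, 0, 0], [0, 0, 2, 0, 0, 0, 0], [0, 0, 3, 0, 0, 0, 0], [0, 0, 4, 0, 0, 0, 0], [0, 0, 5, 0, 0, 0, 0]],
])

```text
clock: 11.85
position: [0.5737, 0.0705, 0.2478]
tool_rot: [-0.007, 0.784, -1.063]
force: [0.2, -0.3, -1.7]
grip_width: 0.0235
```

```bash
python3 f.py
```

```text
11.85 [ 0.2  -0.25 -1.71] [ 1.43  0.06 -0.98] [-0.013  0.843  0.029] [0.5737 0.0705 0.2478] pitch 45.08 yaw 119.63
```

>>> step_arm([
  [[0, 0, 1, 0, 0, 0, 0], [0, 0, 2, 0, 0, 0, 0], [0, 0, 3, 0, 0, 0, 0], [0, 0, 4, 0, 0, 0, 0], [0, 0, 5, 0, 0, 0, 0], [0, 0, 6, 0, 0, 0, 0]],
])

```text
clock: 12.45
position: [0.5949, 0.0333, 0.2909]
tool_rot: [-0.007, 0.784, -1.063]
force: [-0.7, 0.6, 0.1]
grip_width: 0.0235
```

```bash
python3 f.py
```

```text
12.45 [-0.74  0.55  0.15] [-0.7  -0.37 -0.49] [-0.005  1.251 -0.007] [0.5949 0.0333 0.2909] pitch 45.07 yaw 119.63
```

>>> step_arm([
  [[0, 0, 1.5, 0, 0, 0, 0], [0, 0, 3, 0, 0, 0, 0], [0, 0, 4.5, 0, 0, 0, 0], [0, 0, 6, 0, 0, 0, 0], [0, 0, 8, 0, 0, 0, 0], [0, 0, 10, 0, 0, 0, 0], [0, 0, 10, 0, 0, 0, 0]],
])

```text
clock: 13.15
position: [0.6306, -0.0302, 0.3637]
tool_rot: [-0.004, 0.783, -1.064]
force: [0.3, 0.9, -0.3]
grip_width: 0.0235
```

```bash
python3 f.py; python3 look.py 13
```

```text
13.15 [ 0.26  0.91 -0.29] [-0.27  0.67 -0.67] [0.051 0.906 0.001] [ 0.6306 -0.0302  0.3637] pitch 45.16 yaw 119.36
```

View pics/scene13.png

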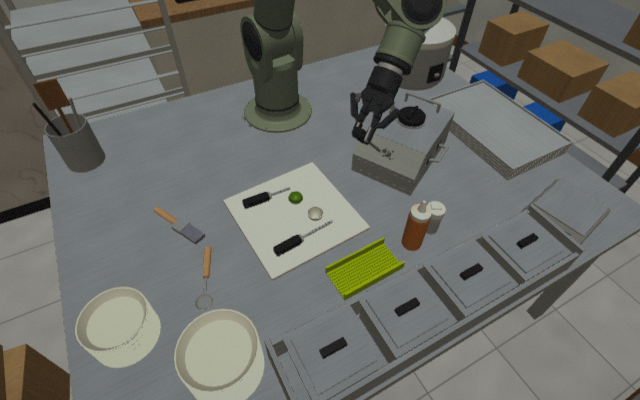

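The tip is about 5 cm out of the mouth. Now I'll go to a level hold over the board side, well clear of the caddy.

Run:
```python
from h import *
np.set_printoptions(precision=3,suppress=True)
O=np.array([.54,-.22,.36]);G=goal(O,np.radians(90),0,0)
d=delta(G);print(G[:3,3],d); T=tool()
for f in np.linspace(0,1,6):
    M=np.eye(4);M[:3,:3]=R.from_rotvec(d[3:]*f).as_matrix();M[:3,3]=d[:3]*f/100
    W=T@M; print(f,W[:3,3],"tip",(W@np.r_[RO+[0,0,-.16],1])[:3])
```

```text
[ 0.54  -0.271  0.373] [ 11.115 -19.728  12.608   0.487   0.77   -0.197]
0.0 [ 0.63  -0.028  0.362] tip [0.561 0.093 0.203]
0.2 [ 0.612 -0.077  0.364] tip [0.55  0.074 0.229]
0.4 [ 0.594 -0.125  0.366] tip [0.543 0.049 0.258]
0.6000000000000001 [ 0.576 -0.174  0.369] tip [0.54  0.019 0.291]
0.8 [ 0.558 -0.222  0.371] tip [ 0.539 -0.017  0.325]
1.0 [ 0.54  -0.271  0.373] tip [ 0.54 -0.06  0.36]
```

>>> step_arm([
  [[1.1, -1.97, 1.26, 0.049, 0.077, -0.02, 0], [2.2, -3.95, 2.52, 0.097, 0.154, -0.039, 0], [3.3, -5.9, 3.8, 0.146, 0.231, -0.059, 0], [4.4, -7.9, 5.04, 0.195, 0.308, -0.079, 0], [5.6, -9.9, 6.3, 0.243, 0.385, -0.098, 0], [6.7, -11.8, 7.6, 0.292, 0.462, -0.118, 0], [7.8, -13.8, 8.8, 0.341, 0.539, -0.138, 0], [8.9, -15.8, 10.1, 0.39, 0.616, -0.158, 0], [10, -17.8, 11.3, 0.438, 0.693, -0.177, 0], [11.1, -19.7, 12.6, 0.487, 0.77, -0.197, 0]],
])

```text
clock: 14.25
position: [0.5396, -0.2706, 0.3728]
tool_rot: [-2.801, 1.567, 1.911]
force: [-0.1, 0.3, -0.8]
grip_width: 0.0237
```

>>> step_arm([
  [[0, 0, 0, 0, 0, 0, 0], [0, 0, 0, 0, 0, 0, 0], [0, 0, 0, 0, 0, 0, 0]],
])

```text
clock: 14.55
position: [0.5399, -0.2691, 0.3723]
tool_rot: [-2.67, 1.566, 2.044]
force: [-0.1, -0.4, -1.3]
grip_width: 0.0236
```

```bash
python3 f.py
python3 - <<'E'
from h import *
T=tool();np.save("T14.npy",T);print(T.round(3))
ims={n:eyes.grab_frame(n)[:,:,::-1] for n in ("wrist","top","scene")}
for n in ims: cv2.imwrite(f"pics/{n}14.png",ims[n])
for i in (0,-.16):
    p=(T@np.r_[RO+[0,0,i],1])[:3];print(p,proj("top",p),proj("scene",p))
E
```

```text
14.55 [-0.05 -0.37 -1.34] [ 1.34 -0.05  0.38] [ 0.003 -0.036  0.029] [ 0.5399 -0.2691  0.3723] pitch -0.24 yaw 90.09
[[-0.002  1.     0.002  0.54 ]
 [ 0.004  0.002 -1.    -0.269]
 [-1.    -0.002 -0.004  0.372]
 [ 0.     0.     0.     1.   ]]
[ 0.53988259 -0.21801494  0.35926979] [371.15930374 194.43448411] [277.09990639 133.7619867 ]
[ 0.53962864 -0.05801657  0.35994636] [294.9092718  192.14519146] [334.27761453 114.78383712]
```

View pics/scene14.png

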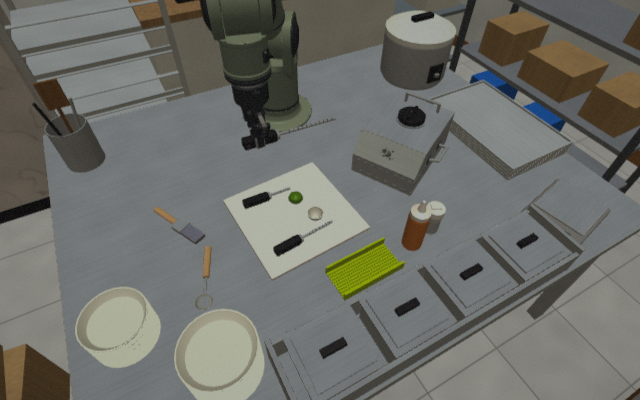

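View pics/top14.png

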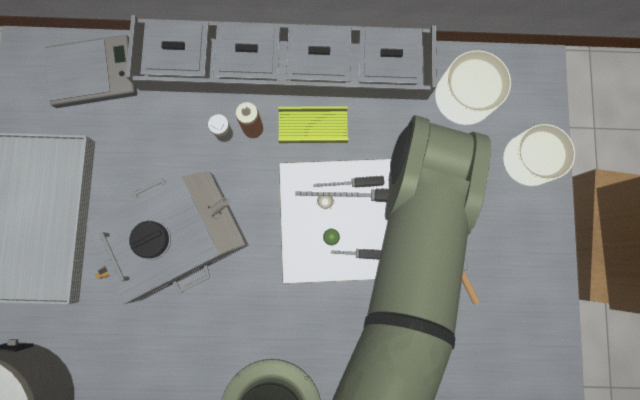

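View pics/wrist14.png

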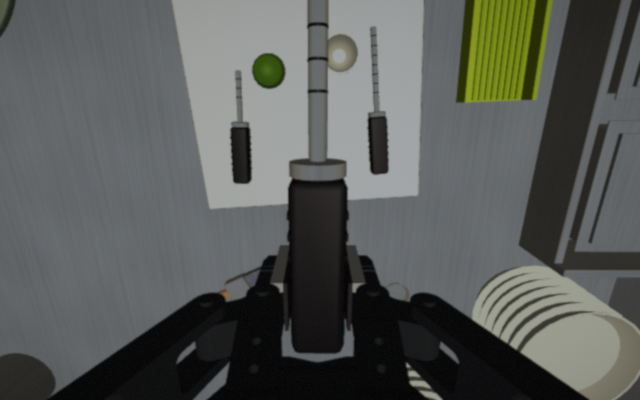

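The rod is held up at about z = 0.36. The scene picture puts the tip about 4 px below the prediction, so I'll check tip against collar for real tilt.

Run:
```python
from h import *
np.set_printoptions(precision=4,suppress=True)
s=cv2.imread("pics/scene14.png");t=cv2.imread("pics/top14.png")
c=lambda im,x0,y0,x1,y1,k:cv2.convertScaleAbs(cv2.resize(im[y0:y1,x0:x1],None,fx=k,fy=k,interpolation=cv2.INTER_CUBIC),alpha=1.5)
cv2.imwrite("pics/z14.png",np.vstack([c(s,240,105,340,155,8),c(t,290,180,390,205,8)]))
```

```text
(no output)
```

View pics/z14.png

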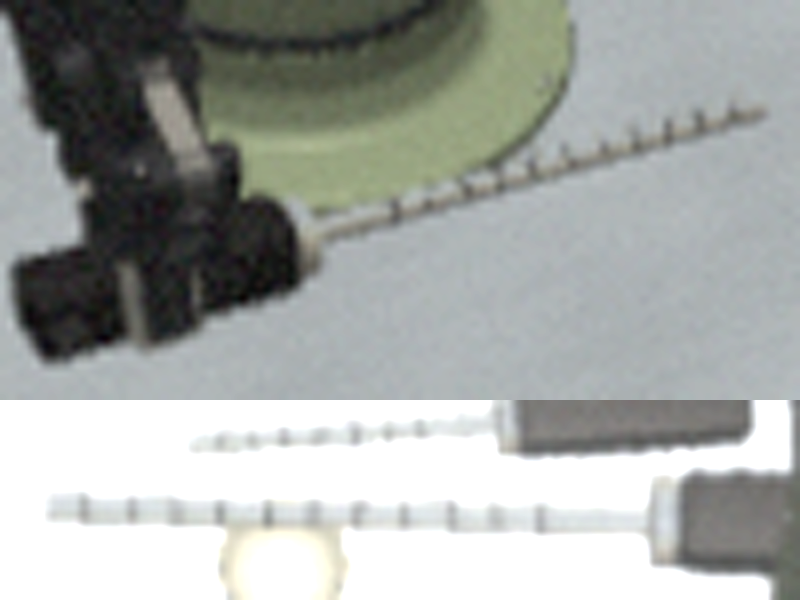

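Run:
```python
from h import *
np.set_printoptions(precision=4,suppress=True)
a=tri([ray("top",(371.5,195)),ray("scene",(280,135.2))]);b=tri([ray("top",(296,193.4)),ray("scene",(335.8,119.1))])
print(a,b,np.linalg.norm(a[0]-b[0]),np.degrees(np.arcsin((b[0]-a[0])[2]/.16)))
# same test on the rod lying level on the board
tb=lambda x,y,ox=280,oy=160,k=6:((x+.5)/k-.5+ox,(y+.5)/k-.5+oy); sb=lambda x,y:tb(x,y,220,160,5)
for nm,A,B in (("long0",(tb(443,342),sb(333,274)),(tb(100,318),sb(562,205))),("medium0",(tb(432,135),sb(410,387)),(tb(200,152),sb(563,307))),("short0",(tb(458,559),sb(252,177)),(tb(306,551),sb(350,142)))):
    p,q=[tri([ray("top",u),ray("scene",v)]) for u,v in (A,B)]
    print(nm,p[0],q[0])
```

```text
(array([ 0.541 , -0.2156,  0.3547]), [np.float64(0.004054218170007366), np.float64(0.004054218170007448)]) (array([ 0.5406, -0.0571,  0.3463]), [np.float64(0.003195548120453365), np.float64(0.0031955481204534062)]) 0.15871308700473172 -3.0265614256577202
long0 [ 0.5269 -0.2104  0.0277] [ 0.5345 -0.051   0.0136]
medium0 [ 0.6243 -0.2049  0.0257] [ 0.6134 -0.0955  0.0234]
short0 [ 0.4266 -0.2202  0.0229] [ 0.4281 -0.1505  0.0221]
```

Run:
```python
from h import *
np.set_printoptions(precision=3,suppress=True)
for nm,u,v in (("long tip",(296.4,212.6),(332.3,201)),("medium tip",(313,185),(332.5,221.3)),("short tip",(330.7,251.5),(289.9,188.3))):
    p=plane("top",u,.0245);print(nm,p,proj("scene",p),v)
d0=cv2.imread("pics/scene0.png")
im=[cv2.convertScaleAbs(cv2.resize(d0[190:235,300:345],None,fx=10,fy=10,interpolation=cv2.INTER_CUBIC),alpha=1.3)]
cv2.imwrite("pics/s0tips.png",im[0])
for n in ("w2","w3","wrist4","w9","wrist14"):
    g=cv2.imread(f"pics/{n}.png").max(2).astype(float);c=318 if n!="w2" else 320
    prof=g[:195,c-3:c+4].mean(1);out=[]
    for r in range(3,190):
        a,b,d=prof[r-1:r+2]
        if b<a and b<=d and b<75: out.append(r+.5*(a-d)/(a-2*b+d))
    print(n,np.array(out))
```

```text
long tip [ 0.533 -0.053  0.024] [330.748 198.247] (332.3, 201)
medium tip [ 0.612 -0.097  0.024] [331.002 220.742] (332.5, 221.3)
short tip [ 0.427 -0.152  0.024] [288.842 187.501] (289.9, 188.3)
w2 [ 23.756  57.901  90.517 162.939 182.297]
w3 [ 23.438  57.898  90.49  163.337 182.493]
wrist4 [ 23.078  57.522  90.213 163.339 183.33 ]
w9 [ 23.836  57.909  90.467 163.03  182.459]
wrist14 [ 23.485  57.898  90.485 163.422 182.843]
```

View pics/s0tips.png

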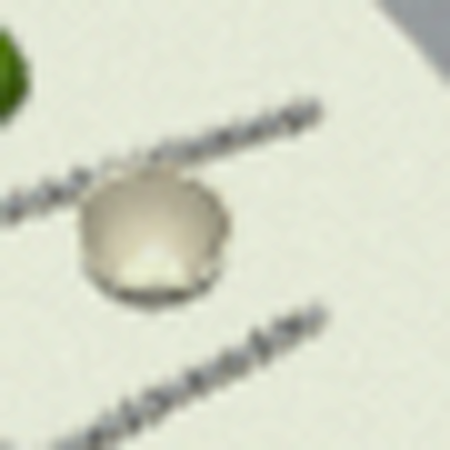

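Ring-mark rows in the wrist view match the lying, level rod to within about 0.3 px, so the rod hasn't slipped and the hold is level. I'll confirm the arm and bystanders are still, then hand in.

Run:
```python
from h import *
s=bot.observe();print(s["clock"],np.abs(s["qd"]).max(),s["position"],s["grip_width"])
a=cv2.imread("pics/scene0.png");b=cv2.imread("pics/scene14.png");d=cv2.absdiff(a,b).max(2)
print({n:int((d[y0:y1,x0:x1]>30).sum()) for n,(x0,y0,x1,y1) in dict(medium=(270,218,336,258),short=(240,184,292,212),lime=(288,190,304,206),caddy=(350,95,455,190),brush=(150,205,215,310),bottle=(400,195,450,255),mould=(325,240,405,298)).items()})
bot.job_done()
```

```text
14.7 0.004333152105439153 [ 0.5399325  -0.2693045   0.37279977] 0.02355154653080578
{'medium': 106, 'short': 0, 'lime': 0, 'caddy': 0, 'brush': 0, 'bottle': 0, 'mould': 0}
the job is handed in; nothing more can be done
```

I dipped the long rod and handed the job in at 14.7 s. The arm is still holding the rod up by its black grip, at about z = 0.36 m over the board side. The tip is about 14 cm short of the neck in y.

**Insertion:** I pushed the rod down the slanted neck until the motion stalled at about 15 N along the axis. The wrist picture showed the collar flat on the rim. I then drew it straight out with no noticeable side force.

**Last checks:**
- **Grip:** the gripper width held at 23.6 mm. The ring marks sat within about 0.4 px of where they were with the rod lying on the board, so it had not slipped.
- **Stillness:** the joints were practically still, moving at no more than 0.004 rad/s.
- **Other things:** the scene picture showed no change at the short rod, lime, caddy, brush, bottle and mould. The box around the medium rod had 106 changed pixels. That box overlaps where the long rod's grip had lain, which is the likely cause, but I didn't check it further. The medium rod looked unmoved in the top view. I did not run a pixel check on the ramekin, shaker or spoon.

**Disagreement:** the top and scene cameras together put the tip about 3 degrees (8 mm) low, while the arm pose and wrist view say it is level to about 0.5 degrees. The same two cameras showed a similar droop when the rod lay level on the board, so I took it as camera error and did not correct the hold.

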